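Return a medicine carton to its labelled shelf tray

TASK

Return the slim carton standing on the bench to the tray that holds its own kind: slide that tray's stop back to make room and set the carton down, not dropped, upright behind the two already there, with its printed face to the front like theirs. Then slide the stop forward until the row of three stands closed up against the front lip. Do not disturb the other trays, their cartons or the other things on the bench.

Things in the scene. Friction and masses are not known exactly. Their poses are not given: they have to be found in the camera images.
- returned: the slim carton that has come back: folding carton, rigid, 24 (x) x 58 (y) x 92 (z) mm, 42 to 90 g, standing upright on the bench apart from the trays. Origin at the centre of its underside, z up. Its printed face (green with a white panel and red stripe) is the 58 mm wide -x face; the print also covers the front half of the top and most of the sides; the +x face is plain white
- returned_front (a point): centre of the returned carton's printed face, 12 mm in front (-x) of its middle and 46 mm above its underside
- shelf: fixed low steel shelf deck, 270 x 352 mm, top 12 mm above the bench; carries the three trays side by side at 105 mm pitch, in any order, all turned with it. Origin at the centre of its underside
- tray_slim: fixed tray for the slim cartons: lane 210 (x) x 66 mm (y) inside, floor 3 mm thick; side walls 2.5 mm thick and clear front lip (-x end, towards the robot) rise 40 mm above the floor; sloped label with a picture of its carton before the lip. Origin at the centre of its underside, on the deck 12 mm above the bench; +x from lip to back
- lane_slim (a point): in tray_slim: point on the lane floor (15 mm above the bench), mid-width, at the inner face of the front lip; axes as the tray's
- stop_slim (a joint): sliding row stop of tray_slim: black plate 60 mm wide, top 61 mm above the tray's underside, foot and grip behind it. Value in m: 0 = front face 48 mm behind the lip's inner face (two cartons fill the lane before it), grows as it slides back (+x), range -0.02 to 0.1. About 1.5 N friction, no spring: stays where left
- grip_slim (a point): on stop_slim's grip, 70 mm above the tray's underside and 20 mm behind the stop's front face. The grip is an upright block 14 (x) x 30 mm (y), top 82 mm above the tray's underside; pinch it across its 30 mm from above, fingertips above the side walls (43 mm above the tray's underside). Axes as the tray's
- slim_1: stock carton in tray_slim, first, at the front lip: 24 x 58 x 92 mm, standing upright, printed face (-x) to the front, the same kind as the returned one. Origin at the centre of its underside
- slim_2: stock carton in tray_slim, second, behind the first: 24 x 58 x 92 mm, standing upright, printed face (-x) to the front, the same kind as the returned one. Origin at the centre of its underside
- tray_thick: fixed tray for the thick tall cartons: lane 210 (x) x 66 mm (y) inside, floor 3 mm thick; side walls 2.5 mm thick and clear front lip (-x end, towards the robot) rise 40 mm above the floor; sloped label with a picture of its carton before the lip. Origin at the centre of its underside, on the deck 12 mm above the bench; +x from lip to back
- lane_thick (a point): in tray_thick: point on the lane floor (15 mm above the bench), mid-width, at the inner face of the front lip; axes as the tray's
- stop_thick (a joint): sliding row stop of tray_thick: black plate 60 mm wide, top 61 mm above the tray's underside, foot and grip behind it. Value in m: 0 = front face 100 mm behind the lip's inner face (two cartons fill the lane before it), grows as it slides back (+x), range -0.02 to 0.055. About 1.5 N friction, no spring: stays where left
- grip_thick (a point): on stop_thick's grip, 70 mm above the tray's underside and 20 mm behind the stop's front face. The grip is an upright block 14 (x) x 30 mm (y), top 82 mm above the tray's underside; pinch it across its 30 mm from above, fingertips above the side walls (43 mm above the tray's underside). Axes as the tray's
- thick_1: stock carton in tray_thick, first, at the front lip: 50 x 56 x 100 mm, standing upright, printed face (-x) to the front, another kind. Origin at the centre of its underside
- thick_2: stock carton in tray_thick, second, behind the first: 50 x 56 x 100 mm, standing upright, printed face (-x) to the front, another kind. Origin at the centre of its underside
- tray_low: fixed tray for the low cartons: lane 210 (x) x 66 mm (y) inside, floor 3 mm thick; side walls 2.5 mm thick and clear front lip (-x end, towards the robot) rise 40 mm above the floor; sloped label with a picture of its carton before the lip. Origin at the centre of its underside, on the deck 12 mm above the bench; +x from lip to back
- lane_low (a point): in tray_low: point on the lane floor (15 mm above the bench), mid-width, at the inner face of the front lip; axes as the tray's
- stop_low (a joint): sliding row stop of tray_low: black plate 60 mm wide, top 61 mm above the tray's underside, foot and grip behind it. Value in m: 0 = front face 76 mm behind the lip's inner face (two cartons fill the lane before it), grows as it slides back (+x), range -0.02 to 0.055. About 1.5 N friction, no spring: stays where left
- grip_low (a point): on stop_low's grip, 70 mm above the tray's underside and 20 mm behind the stop's front face. The grip is an upright block 14 (x) x 30 mm (y), top 82 mm above the tray's underside; pinch it across its 30 mm from above, fingertips above the side walls (43 mm above the tray's underside). Axes as the tray's
- low_1: stock carton in tray_low, first, at the front lip: 38 x 60 x 58 mm, standing upright, printed face (-x) to the front, another kind. Origin at the centre of its underside
- low_2: stock carton in tray_low, second, behind the first: 38 x 60 x 58 mm, standing upright, printed face (-x) to the front, another kind. Origin at the centre of its underside
- scanner: bystander: hand scanner in its stand, about 90 x 70 x 155 mm. Origin at the centre of its underside
- tape_dispenser: bystander: desk tape dispenser, 150 x 55 x 84 mm. Origin at the centre of its underside
- clipboard: bystander: wooden clipboard with a form and a pen, lying flat, 230 x 160 x 16 mm. Origin at the centre of its underside
Things that resemble listed ones, but are neither listed nor needed, are in the scene too. What is shaped like the slim_2 but blue or orange is not meant.

How it is judged:
On the way:
1. the returned carton, still held, is lowered upright into its own tray, behind the two stock cartons, to within 10 mm of the lane floor (x of returned in the frame of lane_slim between 0.054 and 0.16 m and y of returned in the frame of lane_slim between -0.009 and 0.009 m and z of returned in the frame of lane_slim below 0.01 m and angle between returned's own z axis and vertical below 0.2 rad and contact force between the fingers and returned above 0.5 N), for 0.05 s.
At the end, for the whole second after the job is handed in: Returned carton at rest, upright (0.06 rad), third in the slim tray's row: middle 54 to 67 mm behind the lip, within 8 mm of mid-width, on the floor, print to the front; joint stop_slim 0.020 to 0.030 (0.024 exactly closed); both slim stock cartons upright (0.06 rad), within 12 mm of their start (x of returned in the frame of lane_slim between 0.054 and 0.067 m and x of returned_front in the frame of lane_slim below 0.056 m and y of returned in the frame of lane_slim between -0.008 and 0.008 m and z of returned in the frame of lane_slim below 0.004 m and angle between each of returned, slim_1, slim_2's own z axis and vertical below 0.06 rad and value of joint stop_slim between 0.02 and 0.03 m and linear speed of returned below 0.01 m/s and distance of each of slim_1, slim_2 from where it was at the start of the episode below 0.012 m); the robot touches nothing.
It fails at once if the returned carton is tipped over or dropped on its side (angle between returned's own z axis and vertical above 0.6 rad).
It fails at once if a carton in a tray is knocked over (angle between any of slim_1, slim_2, thick_1, thick_2, low_1, low_2's own z axis and vertical above 0.5 rad).
It fails at once if the cartons or the stop of another tray are moved by more than 15 mm (distance of any of thick_1, thick_2, low_1, low_2, grip_thick, grip_low from where it was at the start of the episode above 0.015 m).
It fails at once if the scanner, tape dispenser or clipboard is moved by more than 25 mm (distance of any of scanner, tape_dispenser, clipboard from where it was at the start of the episode above 0.025 m).
It also fails if it takes over 64 s, if anything falls off the work surface, if the arm or the gripper's body presses on something with over 40 N, if the wrist force passes 120 N, or if a joint passes its speed limit or range.

ROBOT

A 7-joint arm with a two-finger parallel gripper is mounted at the origin on the work surface. World frame = base frame: x ahead of the robot, y to its left, z up, the work surface at z = 0. Lengths are in m, angles in rad, forces in N, time in s.
With the tool pointing down it reaches from about 0.4 to 0.85 m from the base axis. Payload 4.5 kg.
Tool frame: the origin (TCP) lies on the centre line of the jaws, within the pads' length; the fingertips stand 17 mm ahead of it and the grasp point (between the pads) lies 2 mm behind it; y points along the fingers, z is the direction in which the jaws open and shut, and the axes are right-handed (so a half turn about y gives the same grasp; the last joint's range is limited). The gripper opens to 85 mm and grips with 20 to 120 N. Pads are 22 mm wide; open, the fingers measure 114 mm over their backs; the gripper's body (76 mm by 85 mm) begins 54 mm behind the grasp point. The pads swing forward as they close: fully open they stand 13 mm farther back than shut.
Start: joints at [-1.238, 0.689, -0.195, 1.565, 0.157, 0.902, -0.215], TCP at [0.184, 0.597, 0.248] pointing down, gripper open.
Joint ranges: [-3.01, 3.01], [-0.46, 2.08], [-1.47, 1.51], [0.13, 2.56], [-1, 4.14], [0.04, 2.09], [-2.66, 2.66]. Speed limits (rad/s): [2.57, 2.57, 3.14, 3.14, 3.14, 3.14, 3.14].

INTERFACE

Orientations are given as a 3x3 rotation matrix whose columns are the frame's x, y, z axes.
In Python, from cell import get_state, get_image, camera_info, arm gives the robot as it stands.
- The arm moves only by the tool play_rows, never from a script. Its argument "motion" is a list of rows, each an object with "travel": the shift along the tool's x, y, z in mm, a list of three; "dr": the turn, a rotation vector about the tool's x, y, z in degrees, a list of three; "fingers": the finger opening in mm, from 0 to 85.4. In form: [{"travel": [x, y, z], "dr": [ax, ay, az], "fingers": fingers}, ...]. A call has 1 to 12 rows; each row shifts and turns the pose as measured when the row begins, along the tool's axes as they then stand; what a row does not reach is not made up. A row lasts 1/10 s, in which the tool goes at most 50 mm and 8.59 degrees, less where a joint would pass 70% of its speed; a pose out of reach is approached as far as the arm can. A call with a gripper value outside its range is refused whole. The fingers move at their own pace and stop on an object; "squeeze" is the grip in N (left out, the last holds). Time passes only in rows, so rows that do not move let the fingers close. It gives the time, the measured TCP pose, the force and the opening at its end, in the units of the state.
- get_state(): the state, without advancing time (a new reading comes with each control period).
- get_image(name): name is "side" or "top" or "wrist"; returns the picture (420x560x3 uint8, red, green, blue); there is no depth.
- camera_info(name): a dict with "camera_matrix" (3x3 intrinsics, pixels), "xyz" and "attitude" of the camera in the world. Camera axes: x right, y up, looking along -z (the intrinsics and any distortion apply to the point x, -y, -z); pixel columns grow to the right and rows downward; lengths in m; the calibration is good to about 2 mm. A picture is of the moment at which its call begins: read the wrist's pose just before it. camera_info takes no time and is no camera call; for the wrist camera it gives the pose at the moment of the call.
- arm.close_job(): hands the job in, once; it reports no verdict.
The state is a dict: "clock": time; "joint_pos": joint angles; "qvel": joint speeds; "joint_torque": joint torques, N m; "eef_pos": TCP position; "eef_rot": TCP orientation; "ft_force": force on the tool from outside, world axes, zero at the start; "torque": the same for the moment, N m; "width": opening from 0.0 (shut) to 1.0 (fully open).
Only numpy, scipy, OpenCV 4.12 (cv2) and the standard library are available. Lean on these libraries where they do the work, as an engineer would, in place of code of your own. Each camera call takes 0.05 s, during which the arm holds its last target. There are 200 camera calls.

## Working session

There is one attempt and no reset: what is moved stays moved. The work goes in short steps, Python scripts to look and compute and a tool call to move; the robot and the scene stay as the last step left them, time stands still between calls to the robot, and variables do not carry over. Pictures are saved under pics/ and viewed, about 8 in all and at most 12, crops included, and the job is handed in when it is done.

Besides the shell and the picture viewer there is one more tool, called after "Request:" as name(argument=value, ...), one argument or row to a line, values as JSON. play_rows: Moves the arm, as the interface text tells. Its arguments: {"type":"object","properties":{"motion":{"type":"array"},"squeeze":{"type":"number"}},"required":["motion"]}

```bash
mkdir -p pics; ls
python3 - <<'E'
from cell import *
import cv2,numpy as np
s=get_state();print({k:np.round(v,3).tolist() for k,v in s.items()})
for n in("top","side"):
    cv2.imwrite(f"pics/{n}0.png",get_image(n)[...,::-1])
    i=camera_info(n);print(n,{k:np.round(v,4).tolist() for k,v in i.items() if not isinstance(v,str)})
E
```

```text
pics
{'clock': 0.0, 'joint_pos': [-1.238, 0.69, -0.195, 1.566, 0.157, 0.903, -0.215], 'qvel': [-0.001, -0.0, -0.0, 0.0, -0.0, -0.001, -0.002], 'joint_torque': [0.0, -53.962, -1.267, -15.854, 0.009, 0.009, 0.0], 'eef_pos': [0.184, 0.597, 0.247], 'eef_rot': [[0.956, -0.0, 0.294], [-0.294, -0.002, 0.956], [0.0, -1.0, -0.002]], 'ft_force': [0.373, -0.423, 0.328], 'torque': [0.017, 0.007, -0.018], 'width': 1.0}
top {'camera_matrix': [[447.5402, 0.0, 280.6957], [0.0, 447.5402, 205.7615], [0.0, 0.0, 1.0]], 'xyz': [0.3468, 0.0484, 1.1168], 'attitude': [[-0.026, 0.9812, -0.1911], [-0.9996, -0.0277, -0.0063], [-0.0114, 0.1909, 0.9815]]}
side {'camera_matrix': [[381.7809, 0.0, 276.7073], [0.0, 381.7809, 210.4162], [0.0, 0.0, 1.0]], 'xyz': [0.2162, -0.7894, 0.8147], 'attitude': [[0.9269, 0.2463, -0.2833], [-0.375, 0.5716, -0.7298], [-0.0178, 0.7827, 0.6221]]}
```

View pics/top0.png

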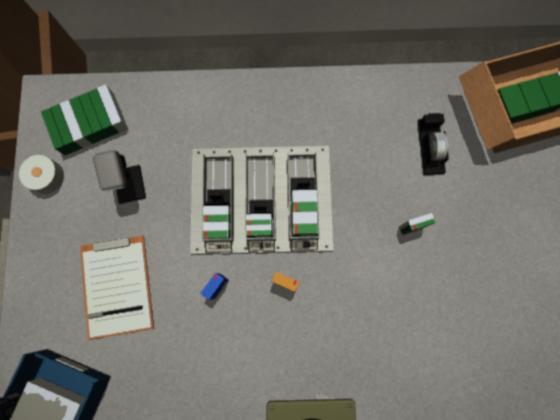

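View pics/side0.png

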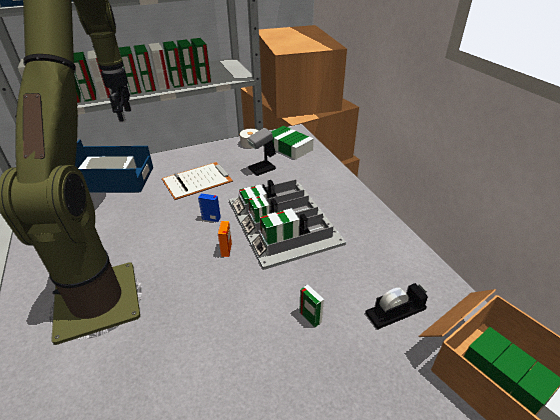

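Run:
```python
import cv2,numpy as np
t=cv2.imread("pics/top0.png");s=cv2.imread("pics/side0.png")
r=lambda a,w,h:cv2.resize(a,(w,h),interpolation=cv2.INTER_CUBIC)
a=np.hstack([r(t[140:260,185:335],375,300),r(t[195:245,390:450],360,300)])
b=np.hstack([r(s[170:270,225:350],375,300),r(s[275:335,280:352],360,300)])
cv2.imwrite("pics/crop0.png",np.vstack([a,b]))
```

```text
(no output)
```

View pics/crop0.png

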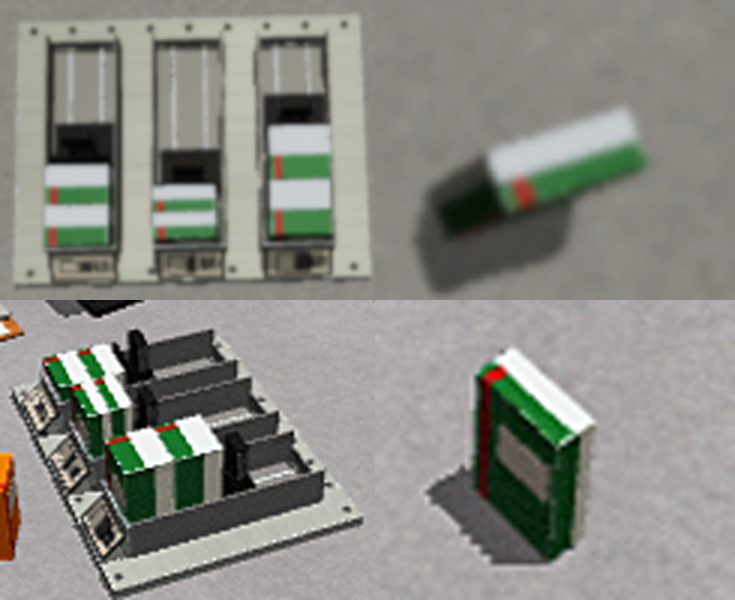

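The candidates are the green and white carton at top (418,224), the blue box at (213,286) and the orange box at (285,282). The one meant is the green and white slim box, with its print towards the robot. The middle tray at (260,225) holds the two thinnest cartons, so it is the slim tray. The left tray is low and the right is thick.

```bash
cat > h.py <<'E'
import cv2,numpy as np
from cell import *
def ray(info,px,z):
    K=np.array(info["camera_matrix"]);R=np.array(info["attitude"]);c=np.array(info["xyz"])
    px=np.atleast_2d(np.asarray(px,float))
    d=np.c_[(px[:,0]-K[0,2])/K[0,0],-(px[:,1]-K[1,2])/K[1,1],-np.ones(len(px))]@R.T
    return c+d*((z-c[2])/d[:,2])[:,None]
def rect(info,mask,z,big=True):
    """minAreaRect of the largest mask blob, in mm on the plane z"""
    cs,_=cv2.findContours(mask.astype(np.uint8),cv2.RETR_EXTERNAL,cv2.CHAIN_APPROX_NONE)
    c=max(cs,key=cv2.contourArea)[:,0]
    p=ray(info,c,z)[:,:2]*1000
    return cv2.minAreaRect(p.astype(np.float32)),cv2.boundingRect(c),p
def roi(m,x0,y0,x1,y1):
    o=np.zeros(m.shape,np.uint8);o[y0:y1,x0:x1]=m[y0:y1,x0:x1];return o
E
python3 - <<'E'
from h import *
t=cv2.imread("pics/top0.png");i=camera_info("top")
hsv=cv2.cvtColor(t,cv2.COLOR_BGR2HSV);H,S,V=cv2.split(hsv)
top=((V>190)&(S<60))|((S>110)&(V>95))
for n,b,z in(("ret",(400,205,440,240),.092),("slim",(245,205,274,240),.107),("thick",(290,180,320,240),.115),("low",(200,200,232,245),.073)):
    r,bb,p=rect(i,roi(top,*b),z);print(n,np.round(r[0],1),np.round(r[1],1),round(r[2],1),bb)
print("deck px",hsv[160,235],hsv[120,235])
deck=(S>18)&(V>165)
r,bb,p=rect(i,cv2.morphologyEx(roi(deck,180,138,345,262),cv2.MORPH_CLOSE,np.ones((9,9))),.012);print("deck",r,bb);print(cv2.boxPoints(r))
E
```

```text
ret [ 506.7 -268.2] [ 9.7 53.3] 15.7 (410, 214, 23, 10)
slim [495.6 106.8] [52.5  9.2] 88.4 (247, 225, 24, 5)
thick [5.144e+02 4.000e-01] [50. 23.] 88.4 (294, 212, 23, 11)
low [505.8 211.4] [57.1 14.3] 88.4 (203, 223, 25, 7)
deck px [ 32  21 172] [ 21  13 139]
deck ((583.5308227539062, 105.26456451416016), (347.848388671875, 266.4183044433594), 89.9107894897461) (192, 146, 140, 107)
[[450.05103 -68.45201]
 [716.469   -68.86682]
 [717.0106  278.98114]
 [450.59265 279.39594]]
```

Run:
```python
from h import *
t=cv2.imread("pics/top0.png");i=camera_info("top")
hsv=cv2.cvtColor(t,cv2.COLOR_BGR2HSV);H,S,V=cv2.split(hsv)
top=((V>150)&(S<60))|((S>110)&(V>70))
for n,b,z in(("ret",(405,205,440,240),.092),("slim",(246,208,272,240),.107),("thick",(292,185,318,240),.115),("low",(203,203,230,245),.073)):
    m=cv2.morphologyEx(roi(top,*b),cv2.MORPH_CLOSE,np.ones((3,3)))
    r,bb,p=rect(i,m,z);print(n,np.round(r[0],1),np.round(r[1],1),round(r[2],1),bb)
w=camera_info("wrist");s=get_state();R=np.array(s["eef_rot"])
print(R.T@(np.array(w["xyz"])-s["eef_pos"]));print(np.round(R.T@np.array(w["attitude"]),3));print(w["camera_matrix"])
```

```text
ret [ 501.7 -270.2] [25.4 58.5] 16.8 (409, 213, 25, 17)
slim [501.6 107.9] [55.  48.5] 88.8 (246, 214, 25, 22)
thick [ 5.287e+02 -4.000e-01] [ 55.1 101.9] 88.2 (293, 189, 25, 45)
low [516.9 211.5] [57.2 75.3] 89.8 (203, 206, 25, 32)
[-0.06557069 -0.12355827 -0.0003194 ]
[[ 0.    -0.966 -0.259]
 [-0.001  0.259 -0.966]
 [ 1.     0.    -0.001]]
[[355.17879545   0.         281.65334995]
 [  0.         355.17879545 211.49125167]
 [  0.           0.           1.        ]]
```

Request:
play_rows(
  motion=[
    {"travel": [0, 0, 0], "dr": [0, -8.5, 0], "fingers": 60},
    {"travel": [0, 0, 0], "dr": [0, -8.5, 0], "fingers": 60},
    {"travel": [24, 0, -33], "dr": [0, 0, 0], "fingers": 60},
    {"travel": [24, 0, -33], "dr": [0, 0, 0], "fingers": 60},
    {"travel": [24, 0, -33], "dr": [0, 0, 0], "fingers": 60},
    {"travel": [24, 0, -33], "dr": [0, 0, 0], "fingers": 60},
    {"travel": [24, 0, -33], "dr": [0, 0, 0], "fingers": 60},
    {"travel": [24, 0, -33], "dr": [0, 0, 0], "fingers": 60},
    {"travel": [24, 0, -33], "dr": [0, 0, 0], "fingers": 60},
    {"travel": [24, 0, -33], "dr": [0, 0, 0], "fingers": 60},
    {"travel": [24, 0, -33], "dr": [0, 0, 0], "fingers": 60},
    {"travel": [24, 0, -33], "dr": [0, 0, 0], "fingers": 60},
  ],
)

```text
clock: 1.3
eef_pos: [0.4295, 0.2618, 0.2423]
eef_rot: [[1.0, -0.009, -0.024], [0.024, -0.004, 1.0], [-0.009, -1.0, -0.004]]
ft_force: [2.1, 0.5, 0.2]
width: 0.703
```

Request:
play_rows(
  motion=[
    {"travel": [24, 0, -33], "dr": [0, 0, 0], "fingers": 60},
    {"travel": [24, 0, -33], "dr": [0, 1.4, 0.4], "fingers": 60},
    {"travel": [24, 0, -33], "dr": [0, 0, 0], "fingers": 60},
    {"travel": [24, 0, -33], "dr": [0, 0, 0], "fingers": 60},
    {"travel": [10, 0, -15], "dr": [0, 0, 0], "fingers": 60},
    {"travel": [0, 0, 0], "dr": [0, 0, 0], "fingers": 60},
  ],
)

```text
clock: 1.9
eef_pos: [0.543, 0.1005, 0.2394]
eef_rot: [[1.0, -0.018, 0.014], [-0.014, -0.009, 1.0], [-0.018, -1.0, -0.009]]
ft_force: [-0.2, -0.2, -0.3]
width: 0.702
```

Run:
```python
from h import *
s=get_state();print(np.round(s["eef_pos"],4),np.round(s["eef_rot"],3).tolist(),s["clock"])
i=camera_info("wrist");im=get_image("wrist");cv2.imwrite("pics/w1.png",im[...,::-1])
np.savez("w1.npz",**{k:np.array(i[k]) for k in("camera_matrix","xyz","attitude")})
```

```text
[0.543  0.1005 0.2394] [[1.0, -0.018, 0.014], [-0.014, -0.009, 1.0], [-0.018, -1.0, -0.009]] 1.9
```

View pics/w1.png

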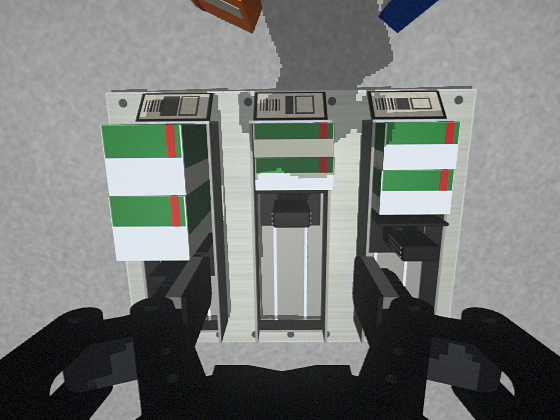

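Run:
```python
from h import *
i=dict(np.load("w1.npz"));print(np.round(i["xyz"],3))
f=lambda n,px,z:print(n,np.round(ray(i,px,z)[:,:2]*1000,1).tolist())
f("slim top",[(254,122),(333,122),(333,189.5),(255,190)],.107)
f("thick top",[(102,125),(181,123),(188,259),(117,260)],.115)
f("low top",[(382,122),(460,122),(453,214),(379,214)],.073)
f("deck",[(106,91),(478,89),(445,341)],.012)
f("tray back inner",[(258,320),(324,320)],.015)
t=cv2.imread("pics/w1.png");g=cv2.cvtColor(t,cv2.COLOR_BGR2GRAY)
print(g[192:232:2,292].tolist());print(g[203,262:326:2].tolist(),g[212,262:326:2].tolist())
cv2.imwrite("pics/w1c.png",cv2.resize(np.clip(g[180:240,245:340].astype(int)*3,0,255).astype(np.uint8),(760,480),interpolation=cv2.INTER_CUBIC))
```

```text
[0.48  0.102 0.364]
slim top [[478.6, 80.6], [479.4, 136.0], [527.4, 137.0], [527.1, 79.8]]
thick top [[479.1, -22.8], [478.6, 31.5], [577.4, 28.5], [577.7, -25.0]]
low top [[479.9, 179.3], [480.8, 240.9], [556.0, 243.0], [555.2, 180.8]]
deck [[447.8, -66.5], [451.3, 283.5], [718.7, 278.5]]
tray back inner [[688.8, 70.3], [689.5, 142.6]]
[58, 48, 46, 49, 35, 44, 44, 40, 40, 45, 50, 64, 66, 65, 64, 64, 62, 47, 183, 178]
[73, 64, 63, 67, 66, 74, 42, 46, 37, 40, 40, 40, 40, 40, 37, 40, 40, 47, 35, 37, 41, 40, 42, 63, 67, 70, 67, 68, 66, 109, 171, 57] [65, 67, 67, 66, 65, 74, 47, 54, 46, 49, 49, 52, 57, 52, 55, 50, 48, 53, 50, 51, 51, 52, 52, 53, 103, 64, 65, 65, 60, 132, 148, 54]
```

View pics/w1c.png

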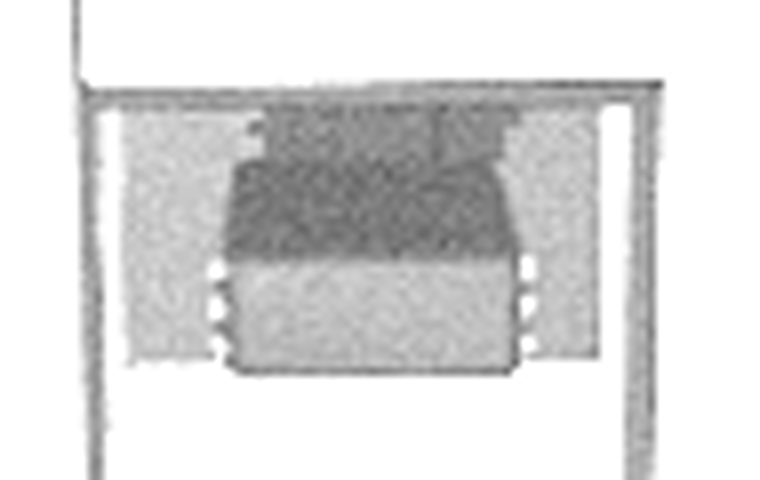

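Run:
```python
from h import *
i=dict(np.load("w1.npz"))
print(np.round(ray(i,[(273.5,213),(310,213),(309.5,226.5),(274,226.5)],.094)*1000,1))
s=get_state();print(s["width"],camera_info("wrist")["xyz"])
```

```text
[[548.   92.6  94. ]
 [548.3 121.2  94. ]
 [559.3 120.8  94. ]
 [559.   92.7  94. ]]
0.7055847148958647 [0.4788341  0.10345079 0.36407381]
```

Request:
play_rows(
  motion=[
    {"travel": [6, 0, 4], "dr": [0.5, -0.5, -1.0], "fingers": 50},
    {"travel": [0, 30, 0], "dr": [0, 0, 0], "fingers": 50},
    {"travel": [0, 30, 0], "dr": [0, 0, 0], "fingers": 50},
    {"travel": [0, 25, 0], "dr": [0, 0, 0], "fingers": 50},
    {"travel": [0, 0, 0], "dr": [0, 0, 0], "fingers": 50},
  ],
)

```text
clock: 2.45
eef_pos: [0.5462, 0.1186, 0.1535]
eef_rot: [[1.0, 0.004, -0.013], [0.013, 0.01, 1.0], [0.005, -1.0, 0.01]]
ft_force: [-0.6, -0.5, 0.3]
width: 0.587
```

Request:
play_rows(
  motion=[
    {"travel": [4, 0, -11], "dr": [-0.5, 1.0, 0.2], "fingers": 50},
    {"travel": [0, 0, 0], "dr": [0, 0, 0], "fingers": 50},
    {"travel": [0, 0, 0], "dr": [0, 0, 0], "fingers": 50},
  ],
)

```text
clock: 2.75
eef_pos: [0.551, 0.1109, 0.1562]
eef_rot: [[1.0, 0.004, 0.0], [-0.0, 0.004, 1.0], [0.004, -1.0, 0.004]]
ft_force: [0.3, -0.4, 0.4]
width: 0.584
```

Request:
play_rows(
  motion=[
    {"travel": [0, 20, -4], "dr": [0, 0, 0], "fingers": 50},
    {"travel": [0, 20, 0], "dr": [0, 0, 0], "fingers": 50},
    {"travel": [0, 20, 0], "dr": [0, 0, 0], "fingers": 50},
    {"travel": [0, 10, 0], "dr": [0, 0, 0], "fingers": 50},
    {"travel": [0, 0, 0], "dr": [0, 0, 0], "fingers": 50},
  ],
)

```text
clock: 3.25
eef_pos: [0.5569, 0.1085, 0.0905]
eef_rot: [[1.0, 0.018, 0.002], [-0.002, 0.008, 1.0], [0.018, -1.0, 0.008]]
ft_force: [-0.4, -0.7, -0.5]
width: 0.587
```

Request:
play_rows(
  motion=[
    {"travel": [-6, 5, -1], "dr": [-0.4, 0, 1.0], "fingers": 50},
    {"travel": [0, 4, 0], "dr": [0, 0, 0], "fingers": 50},
    {"travel": [0, 0, 0], "dr": [0, 0, 0], "fingers": 50},
  ],
)

```text
clock: 3.55
eef_pos: [0.552, 0.1081, 0.0831]
eef_rot: [[1.0, 0.003, 0.002], [-0.002, 0.002, 1.0], [0.003, -1.0, 0.002]]
ft_force: [-0.8, -0.0, -0.1]
width: 0.586
```

Run:
```python
from h import *
s=get_state();print(np.round(s["eef_pos"],4),np.round(s["eef_rot"],3).tolist(),s["ft_force"])
t=get_image("top");d=get_image("side");w=get_image("wrist")
r=lambda a,x0,y0,x1,y1,W,H:cv2.resize(a[y0:y1,x0:x1],(W,H),interpolation=cv2.INTER_CUBIC)
cv2.imwrite("pics/g1.png",np.hstack([r(d,220,150,350,270,390,360),r(w,100,80,480,420,400,360)])[...,::-1])
```

```text
[0.552  0.1081 0.0831] [[1.0, 0.003, 0.002], [-0.002, 0.002, 1.0], [0.003, -1.0, 0.002]] [-0.78973155 -0.00087631 -0.12442407]
```

View pics/g1.png

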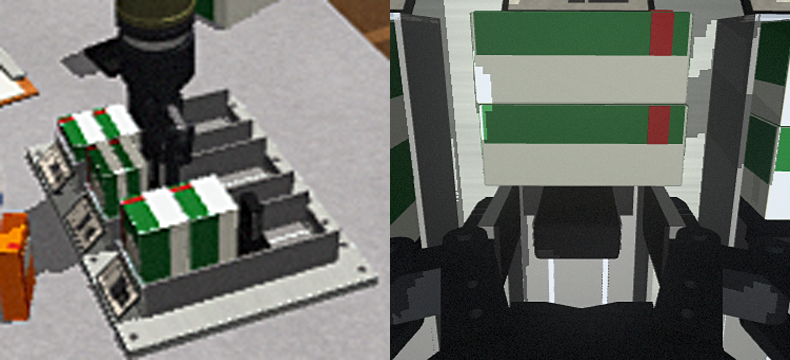

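The fingers straddle the grip, centred at about crop x 577. Closing.

Request:
play_rows(
  motion=[
    {"travel": [0, 0, 0], "dr": [0, 0, 0], "fingers": 20},
    {"travel": [0, 0, 0], "dr": [0, 0, 0], "fingers": 20},
    {"travel": [0, 0, 0], "dr": [0, 0, 0], "fingers": 20},
    {"travel": [0, 0, 0], "dr": [0, 0, 0], "fingers": 20},
    {"travel": [0, 0, 0], "dr": [0, 0, 0], "fingers": 20},
  ],
  squeeze=40,
)

```text
clock: 4.2
eef_pos: [0.5526, 0.1065, 0.0841]
eef_rot: [[1.0, 0.004, 0.004], [-0.004, 0.0, 1.0], [0.004, -1.0, 0.0]]
ft_force: [0.2, -0.3, 0.6]
width: 0.344
```

Request:
play_rows(
  motion=[
    {"travel": [10, 0, 0], "dr": [0, 0, 0], "fingers": 20},
    {"travel": [12, 0, 0], "dr": [0, 0, 0], "fingers": 20},
    {"travel": [12, 0, 0], "dr": [0, 0, 0], "fingers": 20},
    {"travel": [12, 0, 0], "dr": [0, 0, 0], "fingers": 20},
    {"travel": [10, 0, 0], "dr": [0, 0, 0], "fingers": 20},
    {"travel": [0, 0, 0], "dr": [0, 0, 0], "fingers": 20},
    {"travel": [0, 0, 0], "dr": [0, 0, 0], "fingers": 20},
  ],
)

```text
clock: 4.9
eef_pos: [0.6062, 0.1063, 0.0841]
eef_rot: [[1.0, -0.003, 0.004], [-0.004, -0.001, 1.0], [-0.003, -1.0, -0.001]]
ft_force: [-1.8, -1.8, 1.0]
width: 0.341
```

Request:
play_rows(
  motion=[
    {"travel": [0, 0, 0], "dr": [0, 0, 0], "fingers": 50},
    {"travel": [0, 0, 0], "dr": [0, 0, 0], "fingers": 50},
    {"travel": [0, 0, 0], "dr": [0, 0, 0], "fingers": 50},
    {"travel": [0, -20, 0], "dr": [0, 0, 0], "fingers": 50},
    {"travel": [0, -35, 0], "dr": [0, 0, 0], "fingers": 50},
    {"travel": [0, -40, 0], "dr": [0, 0, 0], "fingers": 80},
    {"travel": [0, -40, 0], "dr": [0, 0, 0], "fingers": 80},
    {"travel": [0, -20, 0], "dr": [0, 0, 0], "fingers": 80},
    {"travel": [-10, 0, -40], "dr": [0, 0, 0], "fingers": 80},
    {"travel": [-10, 0, -40], "dr": [0, 0, 0], "fingers": 80},
    {"travel": [-10, 0, -40], "dr": [0, 0, 0], "fingers": 80},
  ],
)

```text
clock: 6.0
eef_pos: [0.5738, -0.0041, 0.2456]
eef_rot: [[1.0, -0.006, -0.016], [0.016, 0.006, 1.0], [-0.005, -1.0, 0.006]]
ft_force: [-0.3, 0.6, -0.7]
width: 0.937
```

Request:
play_rows(
  motion=[
    {"travel": [-12, 0, -40], "dr": [0, 0, 0], "fingers": 80},
    {"travel": [-12, 0, -40], "dr": [0, 0, 0], "fingers": 80},
    {"travel": [-12, 0, -40], "dr": [0, 0, 0], "fingers": 80},
    {"travel": [-12, 0, -40], "dr": [0, 0, 0], "fingers": 80},
    {"travel": [-5, 0, -20], "dr": [0, -8, 0], "fingers": 80},
    {"travel": [0, 0, 0], "dr": [0, -8, 0], "fingers": 80},
    {"travel": [0, 0, 0], "dr": [0, 0, 0], "fingers": 80},
  ],
)

```text
clock: 6.7
eef_pos: [0.516, -0.1994, 0.2449]
eef_rot: [[0.957, -0.009, -0.291], [0.291, 0.001, 0.957], [-0.009, -1.0, 0.004]]
ft_force: [-0.4, -0.1, 0.1]
width: 0.941
```

Run:
```python
from h import *
s=get_state();i=camera_info("wrist");w=get_image("wrist");t=get_image("top");it=camera_info("top")
def top(im):
    H,S,V=cv2.split(cv2.cvtColor(im,cv2.COLOR_RGB2HSV));return ((V>150)&(S<60))|((S>110)&(V>70))
m=cv2.morphologyEx(roi(top(t),246,208,272,240),cv2.MORPH_CLOSE,np.ones((3,3)))
print("slim",rect(it,m,.107)[0])
m=cv2.morphologyEx(roi(top(t),405,205,440,240),cv2.MORPH_CLOSE,np.ones((3,3)));print("ret top",rect(it,m,.092)[:2])
np.savez("w2.npz",**{k:np.array(i[k]) for k in("camera_matrix","xyz","attitude")})
cv2.imwrite("pics/w2.png",w[...,::-1])
```

```text
slim ((508.5049743652344, 106.63023376464844), (57.33207321166992, 62.55756378173828), 88.74854278564453)
ret top (((506.3778076171875, -275.1632385253906), (30.660297393798828, 71.07221221923828), 14.377460479736328), (409, 212, 31, 17))
```

View pics/w2.png

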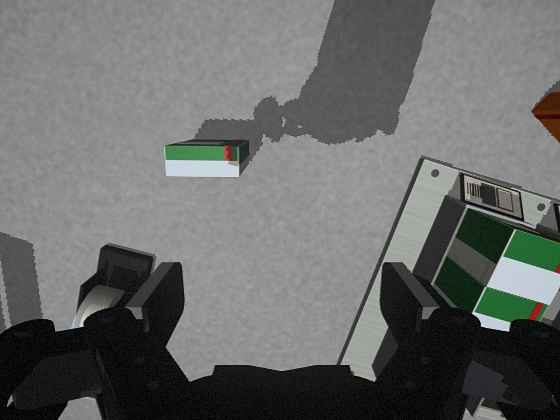

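Run:
```python
from h import *
i=dict(np.load("w2.npz"))
p=ray(i,[(164.5,145),(240.5,146),(239.5,178),(165,176)],.092)[:,:2]*1000
print(np.round(p,1),p.mean(0)); 
for a,b in((0,1),(3,2),(0,3),(1,2)): d=p[b]-p[a];print(np.hypot(*d),np.degrees(np.arctan2(d[1],d[0])))
s=get_state();print(s["eef_pos"],np.round(s["eef_rot"],3).tolist())
```

```text
[[ 498.3 -298.2]
 [ 482.1 -242.2]
 [ 506.2 -236.4]
 [ 521.7 -292.7]] [ 502.06631486 -267.40078637]
58.28172810670908 106.14349355105733
58.378641997100715 105.31471169683303
24.005482222052144 13.118275607875335
24.844297185466637 13.430177193925223
[ 0.51639071 -0.19860424  0.24495664] [[0.957, -0.009, -0.289], [0.289, 0.001, 0.957], [-0.009, -1.0, 0.003]]
```

Request:
play_rows(
  motion=[
    {"travel": [-17, 0, -32], "dr": [0, 1.0, -0.5], "fingers": 85},
    {"travel": [-17, 0, -31], "dr": [0, 0, 0], "fingers": 85},
    {"travel": [0, 35, 0], "dr": [0, 0, 0], "fingers": 85},
    {"travel": [0, 30, 0], "dr": [0, 0, 0], "fingers": 85},
    {"travel": [0, 0, 0], "dr": [0, 0, 0], "fingers": 85},
    {"travel": [0, 0, 0], "dr": [0, 0, 0], "fingers": 85},
  ],
)

```text
clock: 7.4
eef_pos: [0.5066, -0.2636, 0.1807]
eef_rot: [[0.963, 0.006, -0.269], [0.269, 0.004, 0.963], [0.007, -1.0, 0.002]]
ft_force: [0.7, 0.0, 0.6]
width: 0.994
```

Request:
play_rows(
  motion=[
    {"travel": [-6, 0, -4], "dr": [0, 0, 0.4], "fingers": 85},
    {"travel": [0, 25, 0], "dr": [0, 0, 0], "fingers": 85},
    {"travel": [0, 20, 0], "dr": [0, 0, 0], "fingers": 85},
    {"travel": [0, 0, 0], "dr": [0, 0, 0], "fingers": 85},
    {"travel": [0, 0, 0], "dr": [0, 0, 0], "fingers": 85},
  ],
)

```text
clock: 7.9
eef_pos: [0.5068, -0.2691, 0.1423]
eef_rot: [[0.963, 0.01, -0.27], [0.27, -0.003, 0.963], [0.009, -1.0, -0.006]]
ft_force: [0.3, -0.1, 1.0]
width: 1.0
```

Request:
play_rows(
  motion=[
    {"travel": [-5, 0, 2], "dr": [0.3, 0, 0.5], "fingers": 85},
    {"travel": [0, 0, 0], "dr": [0, 0, 0], "fingers": 85},
    {"travel": [0, 20, 0], "dr": [0, 0, 0], "fingers": 85},
    {"travel": [0, 20, 0], "dr": [0, 0, 0], "fingers": 85},
    {"travel": [0, 0, 0], "dr": [0, 0, 0], "fingers": 85},
  ],
)

```text
clock: 8.4
eef_pos: [0.5046, -0.2702, 0.1075]
eef_rot: [[0.963, 0.009, -0.268], [0.269, -0.005, 0.963], [0.007, -1.0, -0.007]]
ft_force: [-0.8, -0.6, 0.6]
width: 0.996
```

Request:
play_rows(
  motion=[
    {"travel": [-3, 20, 2], "dr": [0.4, 0, 0.5], "fingers": 85},
    {"travel": [0, 18, 0], "dr": [0, 0, 0], "fingers": 85},
    {"travel": [-1, 4, 0], "dr": [0.2, 0, 0.4], "fingers": 85},
    {"travel": [0, 0, 0], "dr": [0, 0, 0], "fingers": 85},
    {"travel": [0, 0, 0], "dr": [0, 0, 0], "fingers": 85},
  ],
)

```text
clock: 8.9
eef_pos: [0.5037, -0.2709, 0.0702]
eef_rot: [[0.964, -0.002, -0.268], [0.268, -0.002, 0.964], [-0.003, -1.0, -0.001]]
ft_force: [0.6, -0.4, -0.5]
width: 0.995
```

Request:
play_rows(
  motion=[
    {"travel": [-1, 5, 2], "dr": [0, 0, 0], "fingers": 85},
    {"travel": [0, 1, 0], "dr": [0, 0, 0], "fingers": 65},
    {"travel": [0, 0, 0], "dr": [0, 0, 0], "fingers": 50},
    {"travel": [0, 0, 0], "dr": [0, 0, 0], "fingers": 50},
    {"travel": [0, 0, 0], "dr": [0, 0, 0], "fingers": 50},
    {"travel": [0, 0, 0], "dr": [0, 0, 0], "fingers": 50},
  ],
  squeeze=35,
)

```text
clock: 9.5
eef_pos: [0.5033, -0.2697, 0.0663]
eef_rot: [[0.964, 0.001, -0.267], [0.267, -0.003, 0.964], [0.0, -1.0, -0.004]]
ft_force: [0.1, 0.6, -0.1]
width: 0.679
```

Request:
play_rows(
  motion=[
    {"travel": [0, -15, 0], "dr": [0, 0, 0], "fingers": 50},
    {"travel": [0, -30, 0], "dr": [0, 0, 0], "fingers": 50},
    {"travel": [0, -30, 0], "dr": [0, 0, 0], "fingers": 50},
    {"travel": [0, -30, 0], "dr": [0, 0, 0], "fingers": 50},
    {"travel": [0, -30, 0], "dr": [0, 0, 0], "fingers": 50},
    {"travel": [0, -20, 0], "dr": [0, 0, 0], "fingers": 50},
    {"travel": [0, 0, 0], "dr": [0, 4, 0], "fingers": 50},
    {"travel": [0, 0, 0], "dr": [0, 6, 0], "fingers": 50},
    {"travel": [0, 0, 0], "dr": [0, 5, 0], "fingers": 50},
    {"travel": [0, 0, 0], "dr": [0, 0, 0], "fingers": 50},
  ],
)

```text
clock: 10.5
eef_pos: [0.5013, -0.2689, 0.2266]
eef_rot: [[1.0, -0.003, 0.0], [-0.0, -0.002, 1.0], [-0.003, -1.0, -0.002]]
ft_force: [0.6, -0.6, -2.0]
width: 0.675
```

Request:
play_rows(
  motion=[
    {"travel": [2, 0, 15], "dr": [0, 0, 0], "fingers": 50},
    {"travel": [4, 0, 30], "dr": [0, 0, 0], "fingers": 50},
    {"travel": [5, 0, 38], "dr": [0, 0, 0], "fingers": 50},
    {"travel": [5, 0, 38], "dr": [0, 0, 0], "fingers": 50},
    {"travel": [5, 0, 38], "dr": [0, 0, 0], "fingers": 50},
    {"travel": [5, 0, 38], "dr": [0, 0, 0], "fingers": 50},
    {"travel": [5, 0, 38], "dr": [0, 0, 0], "fingers": 50},
    {"travel": [5, 0, 38], "dr": [0, 0, 0], "fingers": 50},
    {"travel": [4, 0, 30], "dr": [0, 0, 0], "fingers": 50},
    {"travel": [2, 0, 15], "dr": [0, 0, 0], "fingers": 50},
    {"travel": [0, 0, 0], "dr": [0, 0, 0], "fingers": 50},
    {"travel": [0, 0, 0], "dr": [0, 0, 0], "fingers": 50},
  ],
)

```text
clock: 11.7
eef_pos: [0.5372, 0.0755, 0.2234]
eef_rot: [[1.0, -0.009, -0.03], [0.03, 0.007, 1.0], [-0.009, -1.0, 0.007]]
ft_force: [0.1, -0.8, -0.9]
width: 0.675
```

Request:
play_rows(
  motion=[
    {"travel": [7, 0, 16], "dr": [-0.4, 1.0, -0.5], "fingers": 50},
    {"travel": [7, 0, 15], "dr": [0, 0.8, 0], "fingers": 50},
    {"travel": [0, 0, 0], "dr": [0, 0, 0], "fingers": 50},
    {"travel": [0, 0, 0], "dr": [0, 0, 0], "fingers": 50},
  ],
)

```text
clock: 12.1
eef_pos: [0.55, 0.1025, 0.2226]
eef_rot: [[1.0, -0.003, 0.007], [-0.007, -0.004, 1.0], [-0.003, -1.0, -0.004]]
ft_force: [-0.3, 0.4, -0.0]
width: 0.673
```

Run:
```python
from h import *
s=get_state();print(np.round(s["eef_pos"],4),np.round(s["eef_rot"],3).tolist())
i=camera_info("wrist");w=get_image("wrist");cv2.imwrite("pics/w3.png",w[...,::-1])
np.savez("w3.npz",**{k:np.array(i[k]) for k in("camera_matrix","xyz","attitude")})
```

```text
[0.55   0.1025 0.2226] [[1.0, -0.003, 0.007], [-0.007, -0.004, 1.0], [-0.003, -1.0, -0.004]]
```

View pics/w3.png

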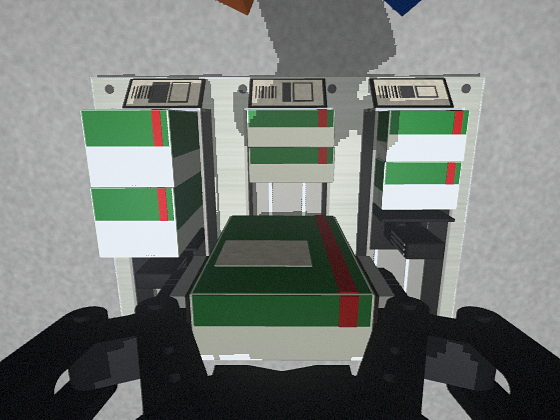

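Run:
```python
from h import *
i=dict(np.load("w3.npz"));zt=.2226+(.092-.0663)
f=lambda n,px,z:print(n,np.round(ray(i,px,z)[:,:2]*1000,1).tolist())
f("slim top",[(248,110),(334,110),(334,182),(248,182)],.107)
f("ret top front",[(190,294),(373,294)],zt)
f("ret bottom front",[(231,216),(336,216)],zt-.092)
f("lane edges behind slim", [(253,200),(330,200)],.015)
```

```text
slim top [[479.9, 80.5], [480.3, 136.3], [527.5, 137.7], [527.1, 79.0]]
ret top front [[536.5, 74.5], [536.8, 130.2]]
ret bottom front [[537.5, 74.0], [537.8, 132.3]]
lane edges behind slim [[560.9, 74.0], [561.3, 147.7]]
```

Request:
play_rows(
  motion=[
    {"travel": [0, 0, 5], "dr": [0.2, -0.2, -0.2], "fingers": 50},
    {"travel": [0, 0, 0], "dr": [0, 0, 0], "fingers": 50},
    {"travel": [0, 15, 0], "dr": [0, 0, 0], "fingers": 50},
    {"travel": [0, 15, 0], "dr": [0, 0, 0], "fingers": 50},
    {"travel": [0, 0, 0], "dr": [0, 0, 0], "fingers": 50},
  ],
)

```text
clock: 12.65
eef_pos: [0.5501, 0.1043, 0.1924]
eef_rot: [[1.0, 0.001, 0.007], [-0.007, -0.002, 1.0], [0.001, -1.0, -0.002]]
ft_force: [-0.4, -0.2, -1.0]
width: 0.674
```

Request:
play_rows(
  motion=[
    {"travel": [0, 0, 3], "dr": [0.1, -0.3, 0], "fingers": 50},
    {"travel": [0, 15, 1], "dr": [0, 0, 0], "fingers": 50},
    {"travel": [0, 15, 0], "dr": [0, 0, 0.2], "fingers": 50},
    {"travel": [0, 15, 0], "dr": [0, 0, 0.2], "fingers": 50},
    {"travel": [0, 0, 0], "dr": [0, 0, 0], "fingers": 50},
  ],
)

```text
clock: 13.15
eef_pos: [0.5519, 0.1086, 0.1477]
eef_rot: [[1.0, -0.002, 0.002], [-0.002, 0.001, 1.0], [-0.002, -1.0, 0.001]]
ft_force: [-0.9, 0.6, -0.7]
width: 0.674
```

Request:
play_rows(
  motion=[
    {"travel": [0, 10, -1], "dr": [0, 0, 0], "fingers": 50},
    {"travel": [0, 12, 0], "dr": [0, 0, 0.2], "fingers": 50},
    {"travel": [0, 10, 0], "dr": [0, 0, 0.2], "fingers": 50},
    {"travel": [0, 8, 0], "dr": [0, 0, 0], "fingers": 50},
    {"travel": [0, 0, 0], "dr": [0, 0, 0], "fingers": 50},
  ],
)

```text
clock: 13.65
eef_pos: [0.5522, 0.1077, 0.1044]
eef_rot: [[1.0, -0.009, 0.002], [-0.002, 0.002, 1.0], [-0.009, -1.0, 0.002]]
ft_force: [-1.2, -0.5, -0.6]
width: 0.674
```

Base is at about 38 mm. Lowering the last 23 mm gently.

Request:
play_rows(
  motion=[
    {"travel": [0, 6, 0], "dr": [-0.1, 0, -0.4], "fingers": 50},
    {"travel": [0, 6, 0], "dr": [0, 0, 0], "fingers": 50},
    {"travel": [0, 5, 0], "dr": [0, 0, 0], "fingers": 50},
    {"travel": [0, 2, 0], "dr": [0, 0, 0], "fingers": 50},
    {"travel": [0, 0, 0], "dr": [0, 0, 0], "fingers": 50},
  ],
)

```text
clock: 14.15
eef_pos: [0.5524, 0.1081, 0.0841]
eef_rot: [[1.0, -0.001, 0.002], [-0.002, -0.0, 1.0], [-0.001, -1.0, -0.0]]
ft_force: [0.2, 0.3, -0.4]
width: 0.676
```

Request:
play_rows(
  motion=[
    {"travel": [0, 2, 0], "dr": [0, 0, 0], "fingers": 50},
    {"travel": [0, 1, 0], "dr": [0, 0, 0], "fingers": 50},
    {"travel": [0, 0, 0], "dr": [0, 0, 0], "fingers": 50},
    {"travel": [0, 0, 0], "dr": [0, 0, 0], "fingers": 50},
  ],
)

```text
clock: 14.55
eef_pos: [0.553, 0.1082, 0.0814]
eef_rot: [[1.0, 0.001, 0.002], [-0.002, 0.0, 1.0], [0.001, -1.0, 0.0]]
ft_force: [-0.2, 0.3, -0.1]
width: 0.675
```

Request:
play_rows(
  motion=[
    {"travel": [0, 1.5, 0], "dr": [0, 0, 0], "fingers": 50},
    {"travel": [0, 1, 0], "dr": [0, 0, 0], "fingers": 50},
    {"travel": [0, 0, 0], "dr": [0, 0, 0], "fingers": 50},
  ],
)

```text
clock: 14.85
eef_pos: [0.5532, 0.1083, 0.0816]
eef_rot: [[1.0, 0.002, 0.002], [-0.002, -0.0, 1.0], [0.002, -1.0, -0.0]]
ft_force: [0.5, 0.1, -0.8]
width: 0.675
```

Request:
play_rows(
  motion=[
    {"travel": [0, 3, 0], "dr": [0, 0, 0], "fingers": 50},
    {"travel": [0, 3, 0], "dr": [0, 0, 0], "fingers": 50},
  ],
)

```text
clock: 15.05
eef_pos: [0.5541, 0.1085, 0.0808]
eef_rot: [[1.0, 0.006, 0.003], [-0.003, -0.001, 1.0], [0.006, -1.0, -0.001]]
ft_force: [-8.6, -1.7, 35.2]
width: 0.674
```

On the floor (35 N up). I'll ease off and release.

Request:
play_rows(
  motion=[
    {"travel": [-1, -0.5, 0], "dr": [0, 0, 0.3], "fingers": 50},
    {"travel": [0, 0, 0], "dr": [0, 0, 0], "fingers": 50},
    {"travel": [0, 0, 0], "dr": [0, 0, 0], "fingers": 65},
    {"travel": [0, 0, 0], "dr": [0, 0, 0], "fingers": 75},
    {"travel": [0, 0, 0], "dr": [0, 0, 0], "fingers": 75},
    {"travel": [0, 0, 0], "dr": [0, 0, 0], "fingers": 75},
  ],
)

```text
clock: 15.65
eef_pos: [0.5537, 0.1087, 0.0816]
eef_rot: [[1.0, 0.002, 0.003], [-0.003, -0.001, 1.0], [0.002, -1.0, -0.001]]
ft_force: [0.2, -0.0, 1.0]
width: 0.877
```

Request:
play_rows(
  motion=[
    {"travel": [0, -12, 0], "dr": [0, 0, 0], "fingers": 75},
    {"travel": [0, -20, 0], "dr": [0, 0, 0], "fingers": 75},
    {"travel": [0, -25, 0], "dr": [0, 0, 0], "fingers": 75},
    {"travel": [0, -30, 0], "dr": [0, 0, 0], "fingers": 75},
    {"travel": [0, -30, 0], "dr": [0, 0, 0], "fingers": 75},
    {"travel": [0, -20, 0], "dr": [0, 0, 0], "fingers": 75},
    {"travel": [20, 0, 0], "dr": [0, 0, 0], "fingers": 50},
    {"travel": [25, 0, 0], "dr": [0, 0, 0], "fingers": 50},
    {"travel": [8, 0, 0], "dr": [0, 0, 0], "fingers": 50},
    {"travel": [0, 0, 0], "dr": [0, 0, 0], "fingers": 50},
    {"travel": [0, 0, 0], "dr": [0, 0, 0], "fingers": 50},
  ],
)

```text
clock: 16.75
eef_pos: [0.6054, 0.1088, 0.231]
eef_rot: [[1.0, 0.002, 0.001], [-0.001, -0.0, 1.0], [0.002, -1.0, -0.0]]
ft_force: [1.1, 0.6, -0.1]
width: 0.586
```

Run:
```python
from h import *
s=get_state();print(np.round(s["eef_pos"],4),np.round(s["eef_rot"],3).tolist())
i=camera_info("wrist");w=get_image("wrist");cv2.imwrite("pics/w4.png",w[...,::-1])
np.savez("w4.npz",**{k:np.array(i[k]) for k in("camera_matrix","xyz","attitude")})
```

```text
[0.6054 0.1088 0.231 ] [[1.0, 0.002, 0.001], [-0.001, -0.0, 1.0], [0.002, -1.0, -0.0]]
```

View pics/w4.png

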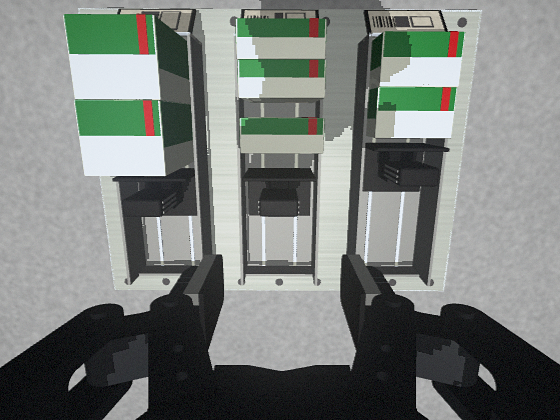

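The carton stands upright at (280,135) behind the pair, with its print to the front. The stop's grip is at (279,205). Going down on the grip.

Request:
play_rows(
  motion=[
    {"travel": [0, 25, -1], "dr": [0, 0, 0], "fingers": 50},
    {"travel": [0, 25, 0], "dr": [0, 0, 0.2], "fingers": 50},
    {"travel": [0, 20, 0], "dr": [0, 0, 0.2], "fingers": 50},
    {"travel": [0, 0, 0], "dr": [0, 0, 0], "fingers": 50},
  ],
)

```text
clock: 17.2
eef_pos: [0.6014, 0.1082, 0.1596]
eef_rot: [[1.0, -0.008, -0.002], [0.002, -0.001, 1.0], [-0.008, -1.0, -0.001]]
ft_force: [-0.2, -0.1, 0.7]
width: 0.583
```

Request:
play_rows(
  motion=[
    {"travel": [5, 10, -1], "dr": [0, 0, -0.4], "fingers": 50},
    {"travel": [0, 20, 0], "dr": [0, 0, 0], "fingers": 50},
    {"travel": [0, 20, 0], "dr": [0, 0, 0], "fingers": 50},
    {"travel": [0, 15, 0], "dr": [0, 0, 0], "fingers": 50},
    {"travel": [0, 0, 0], "dr": [0, 0, 0], "fingers": 50},
  ],
)

```text
clock: 17.7
eef_pos: [0.6081, 0.108, 0.0954]
eef_rot: [[1.0, 0.005, -0.003], [0.003, 0.001, 1.0], [0.005, -1.0, 0.001]]
ft_force: [0.4, -1.1, 0.1]
width: 0.585
```

Request:
play_rows(
  motion=[
    {"travel": [-2, 7, -1], "dr": [0, 0, 0.3], "fingers": 50},
    {"travel": [0, 4, 0], "dr": [0, 0, 0], "fingers": 50},
    {"travel": [0, 0, 0], "dr": [0, 0, 0], "fingers": 20},
    {"travel": [0, 0, 0], "dr": [0, 0, 0], "fingers": 20},
    {"travel": [0, 0, 0], "dr": [0, 0, 0], "fingers": 20},
    {"travel": [0, 0, 0], "dr": [0, 0, 0], "fingers": 20},
    {"travel": [0, 0, 0], "dr": [0, 0, 0], "fingers": 20},
  ],
  squeeze=40,
)

```text
clock: 18.4
eef_pos: [0.6079, 0.1062, 0.0865]
eef_rot: [[1.0, 0.004, -0.001], [0.001, 0.001, 1.0], [0.004, -1.0, 0.001]]
ft_force: [-0.8, 0.2, -3.1]
width: 0.342
```

Request:
play_rows(
  motion=[
    {"travel": [-5, 0, 0], "dr": [0, 0, 0], "fingers": 20},
    {"travel": [-6, 0, 0], "dr": [0, 0, 0], "fingers": 20},
    {"travel": [-6, 0, 0], "dr": [0, 0, 0], "fingers": 20},
    {"travel": [-4, 0, 0], "dr": [0, 0, 0], "fingers": 20},
    {"travel": [-3, 0, 0], "dr": [0, 0, 0], "fingers": 20},
    {"travel": [0, 0, 0], "dr": [0, 0, 0], "fingers": 20},
  ],
)

```text
clock: 19.0
eef_pos: [0.5827, 0.1064, 0.0865]
eef_rot: [[1.0, 0.006, -0.001], [0.001, 0.001, 1.0], [0.006, -1.0, 0.001]]
ft_force: [1.0, -0.0, -3.8]
width: 0.344
```

Request:
play_rows(
  motion=[
    {"travel": [-2, 0, 0], "dr": [0, 0, 0], "fingers": 20},
    {"travel": [-2, 0, 0], "dr": [0, 0, 0], "fingers": 20},
    {"travel": [0, 0, 0], "dr": [0, 0, 0], "fingers": 20},
  ],
)

```text
clock: 19.3
eef_pos: [0.5787, 0.1064, 0.0866]
eef_rot: [[1.0, 0.007, -0.001], [0.001, 0.001, 1.0], [0.007, -1.0, 0.001]]
ft_force: [1.1, -0.9, -2.1]
width: 0.345
```

Request:
play_rows(
  motion=[
    {"travel": [-1.5, 0, 0], "dr": [0, 0, 0], "fingers": 20},
    {"travel": [0, 0, 0], "dr": [0, 0, 0], "fingers": 20},
  ],
)

```text
clock: 19.5
eef_pos: [0.5772, 0.1064, 0.0866]
eef_rot: [[1.0, 0.007, -0.001], [0.001, 0.001, 1.0], [0.007, -1.0, 0.001]]
ft_force: [0.7, -0.1, -2.2]
width: 0.338
```

Request:
play_rows(
  motion=[
    {"travel": [-1.5, 0, 0], "dr": [0, 0, 0], "fingers": 20},
    {"travel": [0, 0, 0], "dr": [0, 0, 0], "fingers": 20},
  ],
)

```text
clock: 19.7
eef_pos: [0.5756, 0.1064, 0.0866]
eef_rot: [[1.0, 0.007, -0.001], [0.001, 0.001, 1.0], [0.007, -1.0, 0.001]]
ft_force: [0.6, -0.4, -2.9]
width: 0.343
```

Run:
```python
from h import *
s=get_state();print(np.round(s["eef_pos"],4),s["ft_force"])
i=camera_info("wrist");w=get_image("wrist")
np.savez("w5.npz",**{k:np.array(i[k]) for k in("camera_matrix","xyz","attitude")})
cv2.imwrite("pics/w5.png",w[...,::-1])
```

```text
[0.5756 0.1064 0.0866] [ 0.57307244 -0.44371555 -2.8795509 ]
```

View pics/w5.png

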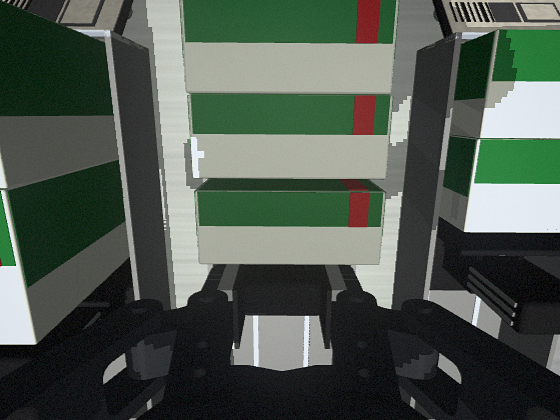

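Run:
```python
from h import *
i=dict(np.load("w5.npz"))
print(np.round(ray(i,[(188,94),(188,178),(197,191.5),(382,192),(199,264),(379,264)],.107)[:,:2]*1000,1))
```

```text
[[504.   80.4]
 [527.3  78.8]
 [531.3  81.2]
 [531.5 135.8]
 [554.4  80.3]
 [554.5 136.6]]
```

A 4 mm gap remains between the second and third cartons (rows 178 to 191), so I'll keep nudging.

Request:
play_rows(
  motion=[
    {"travel": [-1.5, 0, 0], "dr": [0, 0, 0], "fingers": 20},
    {"travel": [-1.5, 0, 0], "dr": [0, 0, 0], "fingers": 20},
    {"travel": [0, 0, 0], "dr": [0, 0, 0], "fingers": 20},
  ],
)

```text
clock: 20.05
eef_pos: [0.5728, 0.1064, 0.0866]
eef_rot: [[1.0, 0.008, -0.001], [0.001, 0.002, 1.0], [0.008, -1.0, 0.002]]
ft_force: [0.9, -0.6, -2.9]
width: 0.342
```

Request:
play_rows(
  motion=[
    {"travel": [-1, 0, 0], "dr": [0, 0, 0], "fingers": 20},
    {"travel": [0, 0, 0], "dr": [0, 0, 0], "fingers": 20},
  ],
)

```text
clock: 20.25
eef_pos: [0.5717, 0.1064, 0.0865]
eef_rot: [[1.0, 0.008, -0.001], [0.001, 0.002, 1.0], [0.008, -1.0, 0.002]]
ft_force: [1.5, 0.0, -3.8]
width: 0.34
```

Run:
```python
from h import *
s=get_state();print(np.round(s["eef_pos"],4),s["ft_force"])
i=camera_info("wrist");w=get_image("wrist")[...,::-1]
np.savez("w6.npz",**{k:np.array(i[k]) for k in("camera_matrix","xyz","attitude")})
cv2.imwrite("pics/w6.png",w)
H,S,V=cv2.split(cv2.cvtColor(np.ascontiguousarray(w),cv2.COLOR_BGR2HSV))
z=np.array([(r,int(S[r,230:330].mean()),int(V[r,230:330].mean())) for r in range(80,280,1)])
k=np.where(np.abs(np.diff(z[:,1]))>25)[0];print(z[k].tolist())
j=[r for r in range(80,280)if 1]
print(np.round(ray(i,[(250,z[q,0]+.5) for q in k],.107)[:,0]*1000,1))
```

```text
[0.5717 0.1064 0.0865] [ 1.52898241  0.04124787 -3.77398474]
[[108, 38, 86], [146, 127, 94], [147, 100, 108], [191, 19, 96], [225, 139, 85], [226, 63, 126]]
[503.8 514.3 514.5 527.4 537.9 538.2]
```

Request:
play_rows(
  motion=[
    {"travel": [-1, 0, 0], "dr": [0, 0, 0], "fingers": 20},
    {"travel": [0, 0, 0], "dr": [0, 0, 0], "fingers": 20},
  ],
)

```text
clock: 20.5
eef_pos: [0.5714, 0.1064, 0.0866]
eef_rot: [[1.0, 0.009, -0.001], [0.001, 0.002, 1.0], [0.009, -1.0, 0.002]]
ft_force: [1.6, -0.6, -3.8]
width: 0.339
```

The row is closed: the print edges are 23.7 mm apart and the stop barely moved on the last nudge. Releasing and retreating.

Request:
play_rows(
  motion=[
    {"travel": [0, 0, 0], "dr": [0, 0, 0], "fingers": 48},
    {"travel": [0, 0, 0], "dr": [0, 0, 0], "fingers": 48},
    {"travel": [0, 0, 0], "dr": [0, 0, 0], "fingers": 48},
    {"travel": [1, -15, 0], "dr": [0, 0, 0], "fingers": 48},
    {"travel": [1, -20, 0], "dr": [0, 0, 0], "fingers": 48},
    {"travel": [0, -30, 0], "dr": [0, 0, 0], "fingers": 48},
    {"travel": [0, -40, 0], "dr": [0, 0, 0], "fingers": 48},
    {"travel": [0, -40, 0], "dr": [0, 0, 0], "fingers": 48},
    {"travel": [15, 0, 0], "dr": [0, 0, 0], "fingers": 48},
    {"travel": [15, 0, 0], "dr": [0, 0, 0], "fingers": 48},
    {"travel": [0, 0, 0], "dr": [0, 0, 0], "fingers": 48},
    {"travel": [0, 0, 0], "dr": [0, 0, 0], "fingers": 48},
  ],
)

```text
clock: 21.7
eef_pos: [0.5987, 0.1086, 0.2401]
eef_rot: [[1.0, 0.004, -0.005], [0.005, 0.003, 1.0], [0.004, -1.0, 0.003]]
ft_force: [-1.2, 0.5, -0.5]
width: 0.566
```

Run:
```python
from h import *
s=get_state();print(np.round(s["eef_pos"],4),s["ft_force"])
i=camera_info("wrist");w=get_image("wrist")
np.savez("w7.npz",**{k:np.array(i[k]) for k in("camera_matrix","xyz","attitude")})
cv2.imwrite("pics/w7.png",w[...,::-1])
```

```text
[0.5987 0.1086 0.2401] [-1.2447087   0.45563175 -0.54907149]
```

View pics/w7.png

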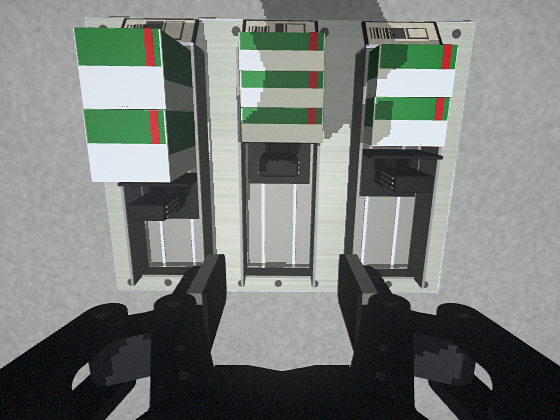

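Run:
```python
from h import *
i=dict(np.load("w7.npz"))
print(np.round(ray(i,[(240,32),(324,33),(241,70),(241,107),(242,142),(322,143)],.107)[:,:2]*1000,1))
print(np.round(ray(i,[(260,174),(299,174)],.094)[:,:2]*1000,1))
arm.close_job()
```

```text
[[480.2  80.9]
 [480.5 136.2]
 [503.6  81. ]
 [527.5  80.4]
 [551.4  80.5]
 [551.8 137.3]]
[[576.3  92.3]
 [576.2 122.1]]
the job is handed in; nothing more can be done
```

The slim carton is back in its own tray, the middle one, and the job is handed in. I slid that tray's stop back about 54 mm and set the carton down upright behind the two stock cartons, print to the front. Then I slid the stop forward until the row closed.

- **Final view:** the three cartons are closed up, with top edges at x = 480, 504, 527.5 and 551.5 mm. They span 71.4 mm against 72 mm nominal. The returned carton's middle is about 60 mm behind the lip and within about 2 mm of mid-width. Stock cartons show no shift beyond about 1 mm, and the gripper was about 0.15 m clear.
- **Other trays:** they looked untouched in the same view. The scanner, tape dispenser and clipboard were out of that view, so I did not check them again at the end. The arm did not go near them.
- **Stop position disagreed:** the gripper's travel alone put the stop at about 0.017. That assumed it started exactly at 0, but the first close view showed its grip about 5 mm farther back than that. I therefore used the visible gap and the contact to judge when it was closed, which should be 0.024. I could not read the stop value directly.
- **Set-down force:** the wrist read about 35 N for a moment as the carton met the floor.

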